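Chuck up a centrifuge tube and lock the chuck

TASK

Push the chuck sleeve's handle clockwise (seen from above) until all three spring-loaded jaw tips press firmly on the tube standing in the chuck, but stop before the tips are driven solid against their blocks, which would crush it. Then swing the clamp arm over and press it fully down onto the sleeve's rim so the chuck is locked, leaving the tube upright in the chuck and the other things on the bench where they are.

Things in the scene. Friction and masses are not known exactly. Their poses are not given: they have to be found in the camera images.
- stand: Tube chuck fixed to the bench: a painted plate 250 x 260 x 14 mm carrying an upright round chuck (axis = this body's z through its origin; origin at the centre of the plate's underside, z up). Fixed face 112 mm across, top 76 mm up. In this frame the clamp stands at +x, -y and the sleeve's handle lies on the -x side
- chuck_top (a point): chuck axis at the height of its fixed face, 76 mm above the bench
- sleeve (a joint): chuck sleeve, steel ring 140 mm across (z 46 to 68 mm) under the face, turned by one radial bar with an upright black post. rad, 0 = jaws wide open, grows CLOCKWISE seen from above, stop at 1.7; moves all jaws in 8 mm per rad. Starts 0 to 0.45; tips meet the tube at 0.88, springs are solid at 1.38. Stays where left (friction 0.6 N m, up to 1.1 N m to turn when gripping)
- handle_top (a point): top centre of the upright handle post on the sleeve: cylinder 18 mm across, z from 48 to 112 mm, 115 mm from the chuck axis. Its bar (12 mm thick) runs in to the sleeve at z 55 mm. In the stand's frame, seen from above, it is at direction angle 180 deg + 0.84 rad - sleeve value (counted anticlockwise from +x)
- tip1: spring-loaded steel jaw tip (16 mm wide, z 78 to 100 mm) in its dark jaw block, at 60 deg in the stand's frame (body origin on the chuck axis). 22 mm from the axis when open; its spring lets it go back up to 4 mm into the 4 mm gap before its block, 5 N per mm, then it is solid
- tip2: the same, at 180 deg (towards -x of the stand)
- tip3: the same, at -60 deg
- tube: thin-walled clear centrifuge tube with screw cap, standing loosely in the chuck: 30 mm across, 118 mm tall, cap 34 mm across; origin at the centre of its bottom, z along it. It stands 25 mm above the bench, top at 143 mm
- clamp (a joint): over-centre clamp arm at the chuck's side. rad, 0 = leaning fully back (0.5 rad past upright, away from the chuck), 0.5 = upright, 2.07 = lying level with its pad on the sleeve's rim (stop). Starts 0 to 0.25. Stiff hinge (0.2 N m): it stays where it is left
- clamp_hinge (a point): centre of the clamp's hinge, 82 mm above the bench; at (63, -80) mm in the stand's frame, hinge line along the stand's x. The arm (14 x 20 mm bar, 115 mm long) swings in the plane along the stand's y, over towards +y
- clamp_grip (a point): middle of the clamp's black cross handle at the arm's end: a round bar 16 mm thick along the stand's x, sticking out 60 mm away from the chuck side; this point is 30 mm out from the arm and 115 mm from the hinge
- rack: bystander: white rack 90 x 200 x 65 mm with capped tubes, total 128 mm tall, origin under its centre
- wash_bottle: bystander: white plastic bottle 64 mm across, 160 mm tall, origin under its centre
- beaker: bystander: empty glass beaker 70 mm across, 85 mm tall, origin under its centre
There are look-alikes about, which are no part of the job. There is more than one size of the tube; the job needs the smaller.

How it is judged:
On the way, in this order (a step that is already met when the one before it is completed fails the run):
1. all three jaw tips press on the tube (over 3 N each) while the clamp arm is still back (contact force between each of tip1, tip2, tip3 and tube above 3 N and value of joint clamp below 0.45 rad), for 0.2 s.
2. the clamp arm lies fully down on the sleeve's rim with the tube still gripped (contact force between each of tip1, tip2, tip3 and tube above 3 N and value of joint clamp above 2 rad), for 0.2 s.
At the end, for the whole second after the job is handed in: Each of the three jaw tips presses on the tube with more than 3 N, the clamp arm is within about 4 degrees of its stop on the rim (joint over 2.0), and the tube is at rest, within 3.5 degrees of upright, within 5 mm of the chuck axis and no more than 6 mm above the chuck's floor (all of step 2 and angle between tube's own z axis and vertical below 0.06 rad and horizontal distance between tube and chuck_top below 0.005 m and z of tube in the frame of stand below 0.031 m and linear speed of tube below 0.01 m/s); the robot touches nothing.
It fails at once if a jaw tip squeezes the tube with more than 32 N (springs fully compressed and driven solid) (contact force between any of tip1, tip2, tip3 and tube above 32 N).
It fails at once if a bystander (rack, bottle or beaker) is moved more than 20 mm (distance of any of rack, wash_bottle, beaker from where it was at the start of the episode above 0.02 m).
It also fails if it takes over 64 s, if anything falls off the work surface, if the arm or the gripper's body presses on something with over 40 N, if the wrist force passes 120 N, or if a joint passes its speed limit or range.

ROBOT

A 6-joint arm with a two-finger parallel gripper is mounted at the origin on the work surface. World frame = base frame: x ahead of the robot, y to its left, z up, the work surface at z = 0. Lengths are in m, angles in rad, forces in N, time in s.
With the tool pointing down it reaches from about 0.4 to 0.825 m from the base axis. Payload 7 kg.
Tool frame: the origin (TCP) lies at the very end of the fingers, on their centre line; the grasp point (between the pads) lies 19 mm behind it; z points along the fingers, y is the line along which they close (so a half turn about z gives the same grasp; the last joint's range is limited). The gripper opens to 88 mm and grips with 3 to 60 N. Pads are 19 mm wide; open, the fingers measure 130 mm over their backs; the gripper's body (78 mm by 193 mm) begins 47 mm behind the grasp point.
Start: joints at [0.288, 0.359, 0.012, 0, -1.224, -0.288], TCP at [0.675, -0, 0.227] pointing down, gripper open.
Joint ranges: [-3.07, 3.07], [-1.43, 2.12], [-1.02, 1.25], [-3.03, 1.67], [-3.05, -0], [-3.03, 3.03]. Speed limits (rad/s): [2.39, 2.39, 3.01, 3.14, 3.14, 3.14].

INTERFACE

Orientations are given as [roll, pitch, yaw] about the fixed x, y, z axes, in that order (R = Rz(yaw) Ry(pitch) Rx(roll)).
In Python, from station import * gives the robot as it stands.
- The arm moves only by the tool servo_tool, never from a script. Its argument "moves" is a list of rows, each an object of numbers: "jaw": the opening, from 0 (shut) to 1 (fully open); "dx", "dy", "dz": the shift along the world's x, y, z in m; "roll": the turn about the world's z in degrees. A call has exactly 10 rows; each row shifts and turns the commanded pose from where the row before left it; what a row does not reach is not made up. A row lasts 1/8 s, in which the tool goes at most 62.5 mm and 10.7 degrees, less where a joint would pass 70% of its speed; a pose out of reach is approached as far as the arm can. A call with a gripper value outside its range is refused whole. The fingers move at their own pace and stop on an object; "newtons" is the grip in N (left out, the last holds). Time passes only in rows, so rows that do not move let the fingers close, or fill a call up. It gives the time, the measured TCP pose, the force, the opening and the grip force at its end, in the units of the state.
- get_state(): the state, without advancing time (a new reading comes with each control period).
- grab_frame(name): name is "scene" or "side" or "wrist"; returns (picture, depth): 384x512x3 uint8, red, green, blue; 384x512 float32, m along the optical axis (not along the pixel's ray), 0 where there is no reading.
- calibration(name): a dict with "intrinsics" (3x3 intrinsics, pixels), "k1" (the pictures are not rectified: a ray, as slopes to the right and down, at radius r is drawn at 1 + k1 r^2 times it, then the intrinsics apply), "R" (3x3) and "t" (3): a world point X has camera coordinates R X + t. Camera axes: x right, y down, z forward; pixel columns grow to the right and rows downward; lengths in m; the calibration is good to about 2 mm. A picture is of the moment at which its call begins: read the wrist's pose just before it. calibration takes no time and is no camera call; for the wrist camera it gives the pose at the moment of the call.
- job_done(): hands the job in; it is judged then, once.
The state is a dict: "t": time; "q": joint angles; "qd": joint speeds; "joint_efforts": joint torques, N m; "eef_pos": TCP position; "ee_rot": TCP orientation; "force": force on the tool from outside, world axes, zero at the start; "moment": the same for the moment, N m; "width": finger opening in m; "gripper_force": force on a finger pad.
Only numpy, scipy, OpenCV 4.12 (cv2) and the standard library are available. Lean on these libraries where they do the work, as an engineer would, in place of code of your own. Each camera call takes 0.05 s, during which the arm holds its last target. There are 200 camera calls.

## Working session

There is one attempt and no reset: what is moved stays moved. The work goes in short steps, Python scripts to look and compute and a tool call to move; the robot and the scene stay as the last step left them, time stands still between calls to the robot, and variables do not carry over. Pictures are saved under pics/ and viewed, at most 10 in all, crops included, and the job is handed in when it is done.

Besides the shell and the picture viewer there is one more tool, called after ">>>" in YAML: its name, and indented under it one key for each argument. servo_tool: Moves the arm, as the interface text tells. Its arguments: {"type":"object","properties":{"moves":{"type":"array","items":{"type":"object","properties":{"jaw":{"type":"number"},"dx":{"type":"number"},"dy":{"type":"number"},"dz":{"type":"number"},"roll":{"type":"number"}}}},"newtons":{"type":"number"}},"required":["moves"]}

```bash
mkdir -p pics; cat > h.py <<'E'
from station import *
import numpy as np, cv2
def cloud(name):
    c=calibration(name); im,d=grab_frame(name)
    K=np.array(c["intrinsics"]);R=np.array(c["R"]);t=np.array(c["t"])
    v,u=np.mgrid[0:384,0:512]
    p=cv2.undistortPoints(np.stack([u,v],-1).reshape(-1,1,2).astype(float),K,np.array([c["k1"],0,0,0.])).reshape(384,512,2)
    P=np.dstack([p[...,0]*d,p[...,1]*d,d])
    W=(P-t)@R
    W[d==0]=np.nan
    return im,d,W
E
python3 - <<'E'
from h import *
ims=[]
for n in("scene","side"):
    im,d,W=cloud(n); np.save(n+".npy",W); np.save(n+"_im.npy",im)
    cv2.imwrite(f"pics/{n}0.png",cv2.resize(im[...,::-1],(800,600)))
    c=calibration(n); print(n,-np.array(c["R"]).T@c["t"],np.array(c["R"])[2])
print(get_state())
E
```

```text
scene [1.49699841 0.30445306 0.96355516] [-0.68750911 -0.27053942 -0.67389884]
side [-0.23475047 -0.98761896  1.03473547] [ 0.53455553  0.62559    -0.56823193]
{'t': 0.1, 'q': array([ 2.88108756e-01,  3.59305293e-01,  1.11557946e-02, -3.01374210e-04,
       -1.22411440e+00, -2.88094819e-01]), 'qd': array([ 1.62045450e-04, -3.13040676e-03,  3.32276591e-03, -9.17906544e-05,
        4.88846586e-04, -7.01557384e-04]), 'joint_efforts': array([-1.42273191e-03, -5.84165347e+01,  2.93752134e+01,  7.01551259e+00,
        1.01412315e-02, -6.66964229e-05]), 'eef_pos': array([ 6.74559496e-01, -2.49060198e-05,  2.25726437e-01]), 'ee_rot': array([ 3.14010506e+00, -1.45362685e-04, -1.57088489e+00]), 'force': array([-0.0766939 , -0.25662867, -0.45105776]), 'moment': array([ 0.01847264, -0.01292219,  0.03116099]), 'gripper_force': 0.0, 'width': 0.08783941992260923}
```

View pics/scene0.png

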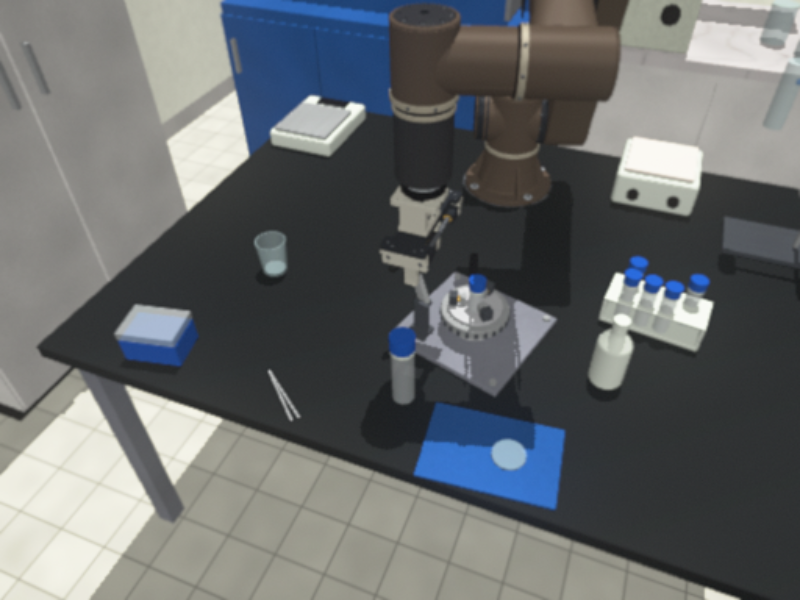

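View pics/side0.png

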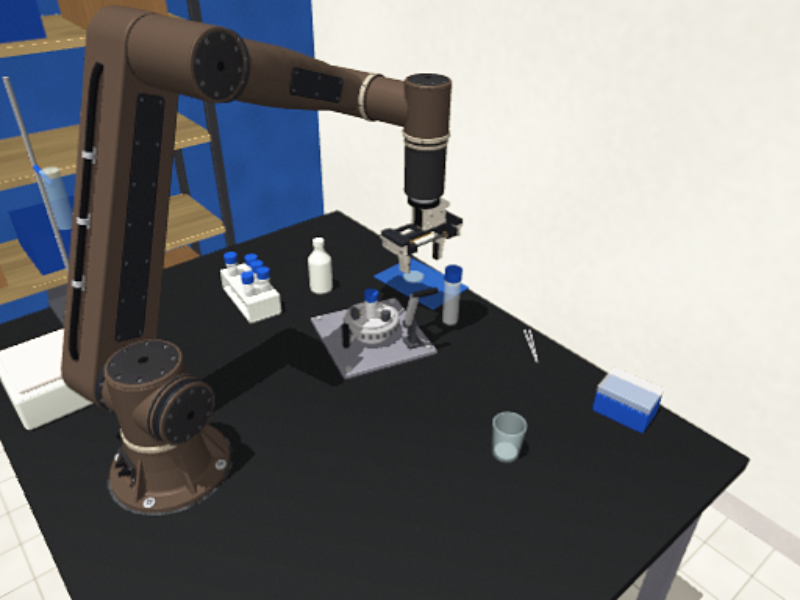

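The scene view shows the chuck at about (475,310) with its blue-capped tube. The clamp leans back at (420,295), near the gripper, and a taller look-alike tube stands at (402,365). In the side view the handle post is at (347,333) and the clamp at (415,310).

```bash
cat > m.py <<'E'
from h import *
for n in("scene","side"):
    W=np.load(n+".npy"); im=np.load(n+"_im.npy").astype(int)
    x,y,z=W[...,0],W[...,1],W[...,2]
    roi=(x>.35)&(x<.95)&(y>-.3)&(y<.35)
    pl=roi&(abs(z-.014)<.004)&(im.min(-1)>50)
    l,lab,st,cen=cv2.connectedComponentsWithStats(pl.astype(np.uint8))
    k=1+st[1:,4].argmax(); pts=W[lab==k]
    r=cv2.minAreaRect((pts[:,:2]*1000).astype(np.float32)); print(n,"plate",r,cv2.boxPoints(r).round().tolist(),np.median(pts[:,2]))
    blue=roi&(im[...,2]>im[...,0]+60)&(z>.06)
    l,lab,st,cen=cv2.connectedComponentsWithStats(blue.astype(np.uint8))
    for k in range(1,l):
        if st[k,4]>15:
            p=W[lab==k]; print(" blue",st[k],p.mean(0).round(3),p.min(0).round(3),p.max(0).round(3))
    # face ring z~76
    f=roi&(abs(z-.076)<.003); p=W[f]; print(" face",len(p),np.median(p,0))
    dark=roi&(im.max(-1)<70)&(z>.06)&(z<.25)
    l,lab,st,cen=cv2.connectedComponentsWithStats(dark.astype(np.uint8))
    for k in range(1,l):
        if st[k,4]>8:
            p=W[lab==k]; print(" dark",st[k],p.mean(0).round(3),p.min(0).round(3),p.max(0).round(3))
    c=(215,160,150,115) if n=="side" else (240,150,120,110)
    X,Y,w,h=c; cv2.imwrite(f"pics/{n}crop.png",cv2.resize(im[Y:Y+h,X:X+w,::-1].astype(np.uint8),(780,580),interpolation=cv2.INTER_CUBIC))
E
python3 m.py
```

```text
scene plate ((587.20703125, 83.19435119628906), (262.0661315917969, 253.8517608642578), 74.7514877319336) [[430.0, -10.0], [675.0, -77.0], [744.0, 176.0], [499.0, 243.0]] 0.013779555852391689
 blue [300 176  11  11 106] [0.59  0.084 0.138] [0.486 0.043 0.061] [0.604 0.099 0.147]
 blue [249 209  17  19 277] [0.805 0.012 0.158] [ 0.777 -0.014  0.136] [0.823 0.033 0.168]
 face 349 [0.61029073 0.08664601 0.07568801]
 dark [300 162   6  14  72] [0.482 0.046 0.093] [0.469 0.036 0.062] [0.491 0.054 0.114]
 dark [249 170   7   5  22] [ 0.667 -0.061  0.193] [ 0.657 -0.068  0.184] [ 0.678 -0.053  0.199]
 dark [312 179   4   9  26] [0.545 0.101 0.098] [0.535 0.093 0.083] [0.553 0.106 0.105]
 dark [265 191   9  13  66] [ 0.641 -0.015  0.078] [ 0.63  -0.03   0.061] [0.648 0.001 0.096]
 dark [288 191   4   4  12] [0.607 0.042 0.091] [0.603 0.036 0.084] [0.61  0.048 0.097]
 dark [308 197   7   8  43] [0.624 0.115 0.097] [0.614 0.105 0.085] [0.633 0.125 0.104]
side plate ((579.79345703125, 82.55535125732422), (267.458251953125, 250.63941955566406), 74.31538391113281) [[423.0, -12.0], [664.0, -80.0], [737.0, 177.0], [495.0, 245.0]] 0.015081660188331718
 blue [284 170  12  11 110] [0.785 0.    0.157] [ 0.767 -0.016  0.137] [0.812 0.029 0.171]
 blue [233 185   9   9  70] [0.578 0.079 0.137] [0.562 0.065 0.095] [0.629 0.118 0.149]
 face 190 [0.57549073 0.0608194  0.07642673]
 dark [277 160   3   6  14] [ 0.716 -0.     0.24 ] [ 0.712 -0.009  0.229] [0.721 0.008 0.25 ]
 dark [264 184  16   6  58] [ 0.631 -0.061  0.196] [ 0.603 -0.072  0.186] [ 0.661 -0.044  0.203]
 dark [224 196   6   8  33] [0.536 0.09  0.096] [0.526 0.081 0.07 ] [0.565 0.149 0.108]
 dark [244 200   6   6  23] [0.591 0.033 0.09 ] [0.58  0.028 0.081] [0.604 0.042 0.102]
 dark [261 205   5   8  26] [ 0.627 -0.025  0.076] [ 0.622 -0.033  0.061] [ 0.636 -0.009  0.097]
 dark [218 207   6  14  57] [0.47  0.041 0.09 ] [0.461 0.033 0.061] [0.486 0.049 0.117]
```

View pics/sidecrop.png

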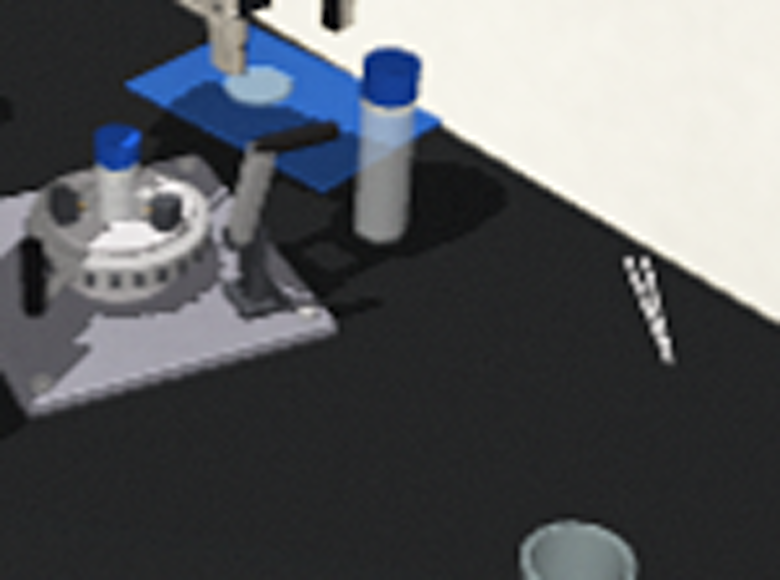

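The side crop agrees with the measurements: the post is at about (0.475,0.045), the chuck axis near (0.5825,0.083), and stand x points at -15.3°. That gives a sleeve value of about 0.24. I'll cage the post between the fingers and sweep it about 51° clockwise.

>>> servo_tool:
  moves:
    - {"dx": -0.03,"dy": 0.006,"roll": -10,"jaw": 1}
    - {"dx": -0.03,"dy": 0.006,"roll": -10,"jaw": 1}
    - {"dx": -0.03,"dy": 0.007,"roll": -10,"jaw": 1}
    - {"dx": -0.03,"dy": 0.007,"roll": -10,"jaw": 1}
    - {"dx": -0.03,"dy": 0.007,"roll": -10,"jaw": 1}
    - {"dx": -0.03,"dy": 0.006,"roll": -10,"jaw": 1}
    - {"dx": -0.02,"dy": 0.006,"roll": -10,"jaw": 0.6}
    - {"dz": -0.03,"jaw": 0.6}
    - {"dz": -0.03,"jaw": 0.6}
    - {"dz": 0,"jaw": 0.6}

```text
$.moves[0]: bad value
```

```bash
python3 - <<'E'
from h import *
s=get_state(); print(s['t'],s['eef_pos'],s['ee_rot'],s['q'][5],s['width'])
im,d,W=cloud("wrist"); np.save("w.npy",W); np.save("w_im.npy",im)
cv2.imwrite("pics/w1.png",im[...,::-1])
c=calibration("wrist"); print(-np.array(c["R"]).T@c["t"])
E
```

```text
0.1 [ 6.74559496e-01 -2.49060198e-05  2.25726437e-01] [ 3.14010506e+00 -1.45362685e-04 -1.57088489e+00] -0.28809481919879226 0.08783941992260923
[ 0.67596674 -0.0715022   0.38492624]
```

View pics/w1.png

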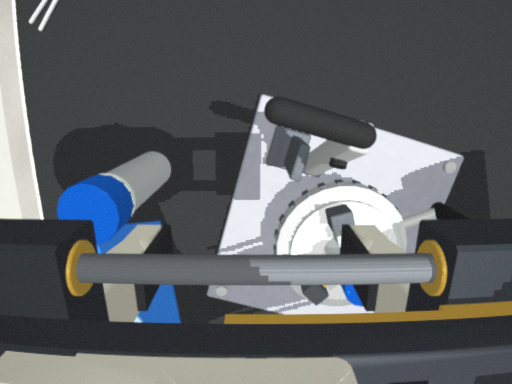

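The move was refused, so nothing has moved. The wrist view shows the clamp's cross handle from (278,110) to (365,133) and the chuck ring around (340,235). I'll retry with every key present in each row.

>>> servo_tool:
  moves:
    - {"dx": -0.03,"dy": 0.006,"dz": 0.0,"roll": -10,"jaw": 1.0}
    - {"dx": -0.03,"dy": 0.006,"dz": 0.0,"roll": -10,"jaw": 1.0}
    - {"dx": -0.03,"dy": 0.007,"dz": 0.0,"roll": -10,"jaw": 1.0}
    - {"dx": -0.03,"dy": 0.007,"dz": 0.0,"roll": -10,"jaw": 1.0}
    - {"dx": -0.03,"dy": 0.007,"dz": 0.0,"roll": -10,"jaw": 1.0}
    - {"dx": -0.03,"dy": 0.006,"dz": 0.0,"roll": -10,"jaw": 1.0}
    - {"dx": -0.02,"dy": 0.006,"dz": 0.0,"roll": -10,"jaw": 0.6}
    - {"dx": 0.0,"dy": 0.0,"dz": -0.03,"roll": 0,"jaw": 0.6}
    - {"dx": 0.0,"dy": 0.0,"dz": -0.03,"roll": 0,"jaw": 0.6}
    - {"dx": 0.0,"dy": 0.0,"dz": 0.0,"roll": 0,"jaw": 0.6}

```text
t: 1.4
eef_pos: [0.4734, 0.0444, 0.1649]
ee_rot: [-3.141, -0.004, -2.793]
force: [0.1, 0.0, -0.2]
width: 0.0551
gripper_force: 0.0
```

```bash
python3 - <<'E'
from h import *
W=np.load("w.npy"); im=np.load("w_im.npy").astype(int)
z=W[...,2]; m=(z>.15)&(z<.22)&(im.max(-1)<70); m[160:]=0; p=W[m]
print("clampbar",len(p),p.mean(0),p.min(0),p.max(0)); r=cv2.minAreaRect((p[:,:2]*1000).astype(np.float32)); print(r)
s=get_state(); print(s['t'],s['eef_pos'],s['ee_rot'],s['q'][5],s['width'])
im,d,W=cloud("wrist"); np.save("w2.npy",W); np.save("w2_im.npy",im)
cv2.imwrite("pics/w2.png",im[...,::-1])
E
```

```text
clampbar 2748 [ 0.63993845 -0.05867187  0.19713914] [ 0.60767161 -0.0723043   0.16285998] [ 0.67044625 -0.03173857  0.20072239]
((639.11572265625, -58.287899017333984), (29.198589324951172, 62.47333908081055), 57.72126388549805)
1.4 [0.47342618 0.0443684  0.16489621] [-3.14135538 -0.00430631 -2.79271201] -1.7298657014184213 0.055110187189932255
```

View pics/w2.png

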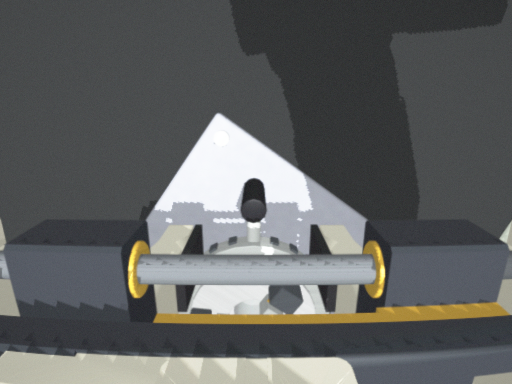

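The post top is at (254,211), centred between the fingers. I'll measure it in world coordinates before descending.

```bash
python3 - <<'E'
from h import *
W=np.load("w2.npy"); im=np.load("w2_im.npy").astype(int)
z=W[...,2]; m=(abs(z-.112)<.005)&(im.max(-1)<70); m[:,:200]=0;m[:,310:]=0;m[240:]=0; p=W[m]
print("post top",len(p),np.median(p,0),p.min(0),p.max(0))
# sleeve top rim outer circle z~68
im=im[:260]; z=z[:260]; W=W[:260]
m=(z>.060)&(z<.072)&(np.hypot(W[...,0]-.5825,W[...,1]-.083)<.085)&(im.min(-1)>90); p=W[m]; print(len(p),p.min(0),p.max(0))
m=(abs(z-.014)<.005)&(im.min(-1)>90); p=W[m]; r=cv2.convexHull((p[:,:2]*1000).astype(np.float32))
print(cv2.approxPolyDP(r,6,True).reshape(-1,2))
E
```

```text
post top 246 [0.47749453 0.04327631 0.11250218] [0.46725783 0.03451679 0.10703821] [0.48391171 0.05084666 0.11421189]
1070 [0.50206987 0.02516619 0.06000334] [0.54375239 0.09863116 0.07105601]
[[554.6084   -44.550728]
 [579.52203  -31.372643]
 [565.7208    22.530897]
 [450.08255  325.99887 ]
 [435.4914   324.19394 ]
 [430.54016   -8.627311]]
```

>>> servo_tool:
  moves:
    - {"dx": 0.002,"dy": -0.001,"dz": -0.025,"roll": 0,"jaw": 0.6}
    - {"dx": 0.0,"dy": 0.0,"dz": -0.025,"roll": 0,"jaw": 0.6}
    - {"dx": 0.0,"dy": 0.0,"dz": -0.025,"roll": 0,"jaw": 0.6}
    - {"dx": 0.0,"dy": 0.0,"dz": -0.017,"roll": 0,"jaw": 0.6}
    - {"dx": 0.0,"dy": 0.0,"dz": 0.0,"roll": 0,"jaw": 0.4}
    - {"dx": 0.0,"dy": 0.0,"dz": 0.0,"roll": 0,"jaw": 0.1}
    - {"dx": 0.0,"dy": 0.0,"dz": 0.0,"roll": 0,"jaw": 0.1}
    - {"dx": 0.0,"dy": 0.0,"dz": 0.0,"roll": 0,"jaw": 0.1}
    - {"dx": 0.0,"dy": 0.0,"dz": 0.0,"roll": 0,"jaw": 0.1}
    - {"dx": 0.0,"dy": 0.0,"dz": 0.0,"roll": 0,"jaw": 0.1}
  newtons: 15

```text
t: 2.7
eef_pos: [0.4774, 0.044, 0.0752]
ee_rot: [-3.141, 0.001, -2.792]
force: [-1.3, -0.9, 6.7]
width: 0.0179
gripper_force: 15.0
```

>>> servo_tool:
  moves:
    - {"dx": -0.003,"dy": 0.0097,"dz": 0.0,"roll": -5,"jaw": 0.1}
    - {"dx": -0.0022,"dy": 0.01,"dz": 0.0,"roll": -5,"jaw": 0.1}
    - {"dx": -0.0012,"dy": 0.0102,"dz": 0.0,"roll": -5,"jaw": 0.1}
    - {"dx": -0.0004,"dy": 0.0102,"dz": 0.0,"roll": -5,"jaw": 0.1}
    - {"dx": 0.0005,"dy": 0.0102,"dz": 0.0,"roll": -5,"jaw": 0.1}
    - {"dx": 0.0015,"dy": 0.0102,"dz": 0.0,"roll": -5,"jaw": 0.1}
    - {"dx": 0.0023,"dy": 0.0099,"dz": 0.0,"roll": -5,"jaw": 0.1}
    - {"dx": 0.0033,"dy": 0.0097,"dz": 0.0,"roll": -5,"jaw": 0.1}
    - {"dx": 0.0,"dy": 0.0,"dz": 0.0,"roll": 0,"jaw": 0.1}
    - {"dx": 0.0,"dy": 0.0,"dz": 0.0,"roll": 0,"jaw": 0.1}

```text
t: 3.95
eef_pos: [0.4795, 0.1243, 0.0752]
ee_rot: [3.14, 0.002, 2.793]
force: [6.2, -3.1, 0.7]
width: 0.0177
gripper_force: 15.0
```

>>> servo_tool:
  moves:
    - {"dx": 0.002,"dy": 0.0047,"dz": 0.0,"roll": -2.5,"jaw": 0.1}
    - {"dx": 0.002,"dy": 0.0047,"dz": 0.0,"roll": -2.5,"jaw": 0.1}
    - {"dx": 0.0024,"dy": 0.0045,"dz": 0.0,"roll": -2.5,"jaw": 0.1}
    - {"dx": 0.0025,"dy": 0.0045,"dz": 0.0,"roll": -2.5,"jaw": 0.1}
    - {"dx": 0.0,"dy": 0.0,"dz": 0.0,"roll": 0,"jaw": 0.1}
    - {"dx": 0.0,"dy": 0.0,"dz": 0.0,"roll": 0,"jaw": 0.1}
    - {"dx": 0.0,"dy": 0.0,"dz": 0.0,"roll": 0,"jaw": 0.1}
    - {"dx": 0.0,"dy": 0.0,"dz": 0.0,"roll": 0,"jaw": 0.1}
    - {"dx": 0.0,"dy": 0.0,"dz": 0.0,"roll": 0,"jaw": 0.1}
    - {"dx": 0.0,"dy": 0.0,"dz": 0.0,"roll": 0,"jaw": 0.1}

```text
t: 5.2
eef_pos: [0.4882, 0.1413, 0.0752]
ee_rot: [-3.141, 0.002, 2.619]
force: [8.1, -9.4, 0.7]
width: 0.0177
gripper_force: 15.0
```

```bash
python3 - <<'E'
from h import *
out=[]
for n,(X,Y,w,h) in (("scene",(260,165,100,75)),("side",(205,165,100,75))):
    im,d,W=cloud(n); x,y,z=W[...,0],W[...,1],W[...,2]
    out.append(cv2.resize(im[Y:Y+h,X:X+w,::-1],(400,300),interpolation=cv2.INTER_CUBIC))
cv2.imwrite("pics/after.png",np.hstack(out))
E
```

```text
(no output)
```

View pics/after.png

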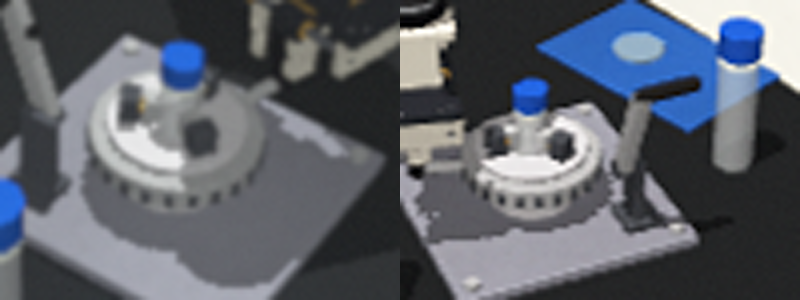

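The clamp arm is still back, the tube is upright between the jaws, and the bar has swung round. By geometry the sleeve is at about 1.10, so each tip should press with roughly 9 N. I'll release and rise.

>>> servo_tool:
  moves:
    - {"dx": 0.0,"dy": 0.0,"dz": 0.0,"roll": 0,"jaw": 0.5}
    - {"dx": 0.0,"dy": 0.0,"dz": 0.0,"roll": 0,"jaw": 0.6}
    - {"dx": 0.0,"dy": 0.0,"dz": 0.03,"roll": 0,"jaw": 0.6}
    - {"dx": 0.0,"dy": 0.0,"dz": 0.04,"roll": 0,"jaw": 0.7}
    - {"dx": 0.0,"dy": 0.0,"dz": 0.05,"roll": 0,"jaw": 0.8}
    - {"dx": 0.0,"dy": 0.0,"dz": 0.05,"roll": 0,"jaw": 0.8}
    - {"dx": 0.02,"dy": -0.025,"dz": 0.02,"roll": 4,"jaw": 0.8}
    - {"dx": 0.025,"dy": -0.032,"dz": 0.0,"roll": 4,"jaw": 0.8}
    - {"dx": 0.03,"dy": -0.037,"dz": 0.0,"roll": 4,"jaw": 0.8}
    - {"dx": 0.03,"dy": -0.037,"dz": 0.0,"roll": 2.7,"jaw": 0.8}

```text
t: 6.55
eef_pos: [0.5924, 0.0108, 0.2646]
ee_rot: [3.141, -0.0, 2.877]
force: [0.5, -0.0, 0.3]
width: 0.0701
gripper_force: 0.0
```

>>> servo_tool:
  moves:
    - {"dx": 0.02,"dy": -0.025,"dz": 0.0,"roll": 0,"jaw": 0.8}
    - {"dx": 0.017,"dy": -0.02,"dz": 0.0,"roll": 0,"jaw": 0.8}
    - {"dx": 0.01,"dy": -0.012,"dz": 0.0,"roll": 0,"jaw": 0.8}
    - {"dx": 0.007,"dy": -0.009,"dz": 0.0,"roll": 0,"jaw": 0.8}
    - {"dx": 0.0,"dy": 0.0,"dz": 0.0,"roll": 0,"jaw": 0.8}
    - {"dx": 0.0,"dy": 0.0,"dz": 0.0,"roll": 0,"jaw": 0.8}
    - {"dx": 0.0,"dy": 0.0,"dz": 0.0,"roll": 0,"jaw": 0.8}
    - {"dx": 0.0,"dy": 0.0,"dz": 0.0,"roll": 0,"jaw": 0.8}
    - {"dx": 0.0,"dy": 0.0,"dz": 0.0,"roll": 0,"jaw": 0.8}
    - {"dx": 0.0,"dy": 0.0,"dz": 0.0,"roll": 0,"jaw": 0.8}

```text
t: 7.8
eef_pos: [0.6456, -0.0545, 0.2646]
ee_rot: [3.142, 0.0, 2.875]
force: [-1.2, 0.3, 0.9]
width: 0.0699
gripper_force: 0.0
```

```bash
python3 - <<'E'
from h import *
s=get_state(); print(s['t'],s['eef_pos'],s['ee_rot'],s['force'])
im,d,W=cloud("wrist"); z=W[...,2]
cv2.imwrite("pics/w3.png",im[...,::-1])
m=(z>.17)&(z<.21)&(im.max(-1)<70)&(np.hypot(W[...,0]-.643,W[...,1]+.055)<.05); p=W[m]
v,u=np.nonzero(m); print(len(p),p.mean(0),p.min(0),p.max(0),u.min(),u.max(),v.min(),v.max(), cv2.minAreaRect((p[:,:2]*1000).astype(np.float32)))
im,d,W=cloud("scene"); x,y,z=W[...,0],W[...,1],W[...,2]
m=(im.max(-1)<70)&(abs(z-.1)<.014)&(x<.56)&(x>.44)&(y>0)&(y<.25)
for l in range(1): 
    n,lab,st,cen=cv2.connectedComponentsWithStats(m.astype(np.uint8))
    for k in range(1,n):
        if st[k,4]>8: print("dark",st[k,4],W[lab==k].mean(0))
E
```

```text
7.8 [ 0.64563952 -0.05445112  0.26461555] [3.14156638e+00 5.05408187e-05 2.87467245e+00] [-1.23093764  0.33684987  0.86865398]
1575 [ 0.63735826 -0.05775892  0.19683564] [ 0.60548458 -0.07254512  0.19107884] [ 0.66961102 -0.04420868  0.20041557] 237 258 144 233 ((637.23095703125, -58.06791305541992), (15.638374328613281, 65.88097381591797), 74.83058166503906)
dark 47 [0.49319963 0.14396517 0.10183239]
dark 13 [0.55071156 0.1006093  0.09963268]
```

View pics/w3.png

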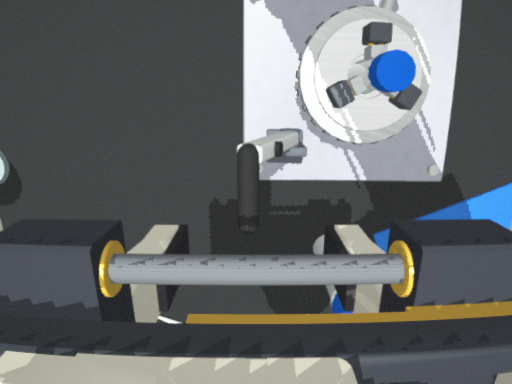

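The clamp's cross handle runs from (248,145) to (248,230), with its centreline at about (0.637,-0.058) and centre height about 0.19. It lies perpendicular to the closing line. The tube is upright between all three jaws. Now I'll descend and grip the bar.

>>> servo_tool:
  moves:
    - {"dx": -0.0026,"dy": -0.005,"dz": -0.02,"roll": 0,"jaw": 0.8}
    - {"dx": 0.0,"dy": 0.0,"dz": -0.025,"roll": 0,"jaw": 0.8}
    - {"dx": 0.0,"dy": 0.0,"dz": -0.025,"roll": 0,"jaw": 0.8}
    - {"dx": 0.0,"dy": 0.0,"dz": -0.018,"roll": 0,"jaw": 0.8}
    - {"dx": 0.0,"dy": 0.0,"dz": 0.0,"roll": 0,"jaw": 0.5}
    - {"dx": 0.0,"dy": 0.0,"dz": 0.0,"roll": 0,"jaw": 0.1}
    - {"dx": 0.0,"dy": 0.0,"dz": 0.0,"roll": 0,"jaw": 0.1}
    - {"dx": 0.0,"dy": 0.0,"dz": 0.0,"roll": 0,"jaw": 0.1}
    - {"dx": 0.0,"dy": 0.0,"dz": 0.0,"roll": 0,"jaw": 0.1}
    - {"dx": 0.0,"dy": 0.0,"dz": 0.0,"roll": 0,"jaw": 0.1}
  newtons: 12

```text
t: 9.15
eef_pos: [0.6431, -0.0596, 0.1767]
ee_rot: [-3.142, 0.0, 2.875]
force: [-1.6, -3.0, 3.6]
width: 0.0158
gripper_force: 5.1
```

>>> servo_tool:
  moves:
    - {"dx": 0.0035,"dy": 0.0128,"dz": 0.0042,"roll": 0,"jaw": 0.1}
    - {"dx": 0.0036,"dy": 0.0132,"dz": 0.0025,"roll": 0,"jaw": 0.1}
    - {"dx": 0.0037,"dy": 0.0134,"dz": 0.0009,"roll": 0,"jaw": 0.1}
    - {"dx": 0.0037,"dy": 0.0134,"dz": -0.0008,"roll": 0,"jaw": 0.1}
    - {"dx": 0.0036,"dy": 0.0132,"dz": -0.0025,"roll": 0,"jaw": 0.1}
    - {"dx": 0.0035,"dy": 0.0128,"dz": -0.0041,"roll": 0,"jaw": 0.1}
    - {"dx": 0.0034,"dy": 0.0122,"dz": -0.0057,"roll": 0,"jaw": 0.1}
    - {"dx": 0.0032,"dy": 0.0115,"dz": -0.0072,"roll": 0,"jaw": 0.1}
    - {"dx": 0.0029,"dy": 0.0106,"dz": -0.0086,"roll": 0,"jaw": 0.1}
    - {"dx": 0.0,"dy": 0.0,"dz": 0.0,"roll": 0,"jaw": 0.1}

```text
t: 10.4
eef_pos: [0.6745, 0.055, 0.1538]
ee_rot: [3.141, -0.001, 2.875]
force: [4.7, 0.1, -1.9]
width: 0.0159
gripper_force: 12.0
```

>>> servo_tool:
  moves:
    - {"dx": 0.0026,"dy": 0.0094,"dz": -0.0098,"roll": 0,"jaw": 0.1}
    - {"dx": 0.0023,"dy": 0.0083,"dz": -0.0109,"roll": 0,"jaw": 0.1}
    - {"dx": 0.0019,"dy": 0.0069,"dz": -0.0119,"roll": 0,"jaw": 0.1}
    - {"dx": 0.0015,"dy": 0.0055,"dz": -0.0127,"roll": 0,"jaw": 0.1}
    - {"dx": 0.0011,"dy": 0.004,"dz": -0.0133,"roll": 0,"jaw": 0.1}
    - {"dx": 0.0007,"dy": 0.0024,"dz": -0.0137,"roll": 0,"jaw": 0.1}
    - {"dx": 0.0002,"dy": 0.0008,"dz": -0.0139,"roll": 0,"jaw": 0.1}
    - {"dx": 0.0,"dy": 0.0,"dz": -0.002,"roll": 0,"jaw": 0.1}
    - {"dx": 0.0,"dy": 0.0,"dz": 0.0,"roll": 0,"jaw": 0.1}
    - {"dx": 0.0,"dy": 0.0,"dz": 0.0,"roll": 0,"jaw": 0.1}

```text
t: 11.65
eef_pos: [0.6842, 0.0895, 0.0676]
ee_rot: [-3.14, -0.0, 2.874]
force: [-1.3, -8.3, 8.3]
width: 0.0159
gripper_force: 12.0
```

>>> servo_tool:
  moves:
    - {"dx": 0.0,"dy": 0.0,"dz": -0.003,"roll": 0,"jaw": 0.1}
    - {"dx": 0.0,"dy": 0.0,"dz": -0.002,"roll": 0,"jaw": 0.1}
    - {"dx": 0.0,"dy": 0.0,"dz": 0.0,"roll": 0,"jaw": 0.1}
    - {"dx": 0.0,"dy": 0.0,"dz": 0.0,"roll": 0,"jaw": 0.6}
    - {"dx": 0.0,"dy": 0.0,"dz": 0.0,"roll": 0,"jaw": 0.6}
    - {"dx": 0.0,"dy": 0.0,"dz": 0.03,"roll": 0,"jaw": 0.6}
    - {"dx": 0.0,"dy": 0.0,"dz": 0.035,"roll": 0,"jaw": 0.6}
    - {"dx": 0.0,"dy": 0.0,"dz": 0.035,"roll": 0,"jaw": 0.3}
    - {"dx": 0.0,"dy": 0.0,"dz": 0.03,"roll": 0,"jaw": 0.0}
    - {"dx": 0.0,"dy": 0.0,"dz": 0.0,"roll": 0,"jaw": 0.0}

```text
t: 12.9
eef_pos: [0.6857, 0.092, 0.1944]
ee_rot: [3.139, 0.003, 2.875]
force: [0.0, 0.1, -1.4]
width: 0.0283
gripper_force: 0.0
```

```bash
python3 - <<'E'
from h import *
s=get_state(); print(s['t'],s['eef_pos'],s['force'],s['width'])
im,d,W=cloud("wrist"); z=W[...,2]
cv2.imwrite("pics/w4.png",im[...,::-1])
m=(z>.075)&(z<.105)&(im.max(-1)<60)&(np.hypot(W[...,0]-.684,W[...,1]-.0895)<.05); p=W[m]
print(len(p),p.mean(0),p.min(0),p.max(0),cv2.minAreaRect((p[:,:2]*1000).astype(np.float32)))
E
```

```text
12.9 [0.68565564 0.09198711 0.1944037 ] [ 0.03835094  0.05785833 -1.37363396] 0.02831805763829722
1166 [0.681441   0.09129354 0.08927779] [0.64740123 0.07624275 0.08229396] [0.71186139 0.10555265 0.09290308] ((679.6868896484375, 91.39899444580078), (15.28477668762207, 66.8679428100586), 74.03116607666016)
```

View pics/w4.png

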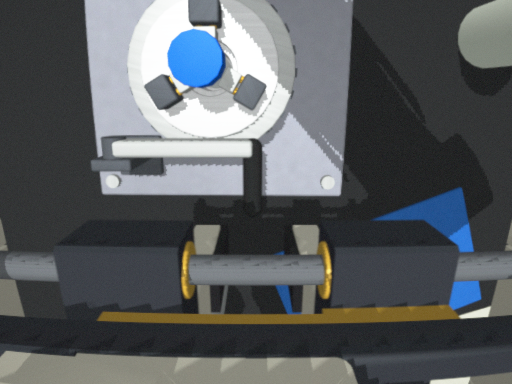

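The wrist view shows the arm lying level over the sleeve's rim, from (105,150) to (250,150). The cross handle's top is at about z 0.09, and the tube is upright between the three jaws. I'll add a light press from above to seat the clamp fully.

>>> servo_tool:
  moves:
    - {"dx": 0.0,"dy": -0.001,"dz": -0.03,"roll": 0,"jaw": 0.0}
    - {"dx": 0.0,"dy": 0.0,"dz": -0.03,"roll": 0,"jaw": 0.0}
    - {"dx": 0.0,"dy": 0.0,"dz": -0.025,"roll": 0,"jaw": 0.0}
    - {"dx": 0.0,"dy": 0.0,"dz": -0.012,"roll": 0,"jaw": 0.0}
    - {"dx": 0.0,"dy": 0.0,"dz": -0.004,"roll": 0,"jaw": 0.0}
    - {"dx": 0.0,"dy": 0.0,"dz": -0.003,"roll": 0,"jaw": 0.0}
    - {"dx": 0.0,"dy": 0.0,"dz": -0.002,"roll": 0,"jaw": 0.0}
    - {"dx": 0.0,"dy": 0.0,"dz": -0.001,"roll": 0,"jaw": 0.0}
    - {"dx": 0.0,"dy": 0.0,"dz": 0.0,"roll": 0,"jaw": 0.0}
    - {"dx": 0.0,"dy": 0.0,"dz": 0.0,"roll": 0,"jaw": 0.0}

```text
t: 14.2
eef_pos: [0.6835, 0.0897, 0.0897]
ee_rot: [-3.141, 0.0, 2.876]
force: [-16.3, -0.4, 25.3]
width: 0.0003
gripper_force: 13.1
```

It stopped at z 0.0897 with 25 N upward, and the level bar's top should be at 0.090, so the clamp is at its stop. Retracting.

>>> servo_tool:
  moves:
    - {"dx": 0.0,"dy": 0.0,"dz": 0.02,"roll": 0,"jaw": 0.0}
    - {"dx": 0.0,"dy": 0.0,"dz": 0.03,"roll": 0,"jaw": 0.0}
    - {"dx": 0.0,"dy": 0.0,"dz": 0.04,"roll": 0,"jaw": 0.0}
    - {"dx": 0.0,"dy": 0.0,"dz": 0.04,"roll": 0,"jaw": 0.0}
    - {"dx": 0.0,"dy": 0.0,"dz": 0.03,"roll": 0,"jaw": 0.0}
    - {"dx": 0.0,"dy": 0.0,"dz": 0.0,"roll": 0,"jaw": 0.0}
    - {"dx": 0.0,"dy": 0.0,"dz": 0.0,"roll": 0,"jaw": 0.0}
    - {"dx": 0.0,"dy": 0.0,"dz": 0.0,"roll": 0,"jaw": 0.0}
    - {"dx": 0.0,"dy": 0.0,"dz": 0.0,"roll": 0,"jaw": 0.0}
    - {"dx": 0.0,"dy": 0.0,"dz": 0.0,"roll": 0,"jaw": 0.0}

```text
t: 15.45
eef_pos: [0.6844, 0.0899, 0.2445]
ee_rot: [-3.141, -0.001, 2.875]
force: [-0.6, -0.7, 0.3]
width: 0.0006
gripper_force: 0.0
```

```bash
python3 -c "
from station import *
print(get_state()['eef_pos'],get_state()['force']); print(job_done())"
```

```text
[0.68435783 0.08985297 0.24450454] [-0.60915078 -0.7243121   0.30741543]
the job is handed in; nothing more can be done
None
```

I handed the job in at about 15.5 s, and no verdict came back: the sleeve is at about 1.10 rad (roughly 9 N per jaw tip by geometry, not measured), the clamp is pressed down to its stop, the tube looked upright in the last picture, and the arm is clear of everything.

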